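Park the bench magnifier

TASK

The magnifier has been left down over the goldsmith's bench. With the fingertips, push its counterweighted lens arm up past its balance point so that it stays fully raised by itself, then press the light switch on its foot all the way down and let it go. Do not grip or force the arm, and leave everything else on the bench where it is.

Things in the scene. Friction and masses are not known exactly. Their poses are not given: they have to be found in the camera images.
- magnifier: fixed foot and post of the bench magnifier. Foot 150 (x) x 130 (y) x 22 mm; origin at the centre of its underside; its yaw varies. A 26 mm round post at x = +20, y = 0 mm ends in a fork 48 mm wide in x that carries the lens arm's hinge. Lowered, the arm points level along the foot's +y, roughly towards the robot. The -x side, with the switch, is to the robot's right
- lens_arm: lens arm; origin on the hinge line, y along the arm to the lens, x along the hinge line. A bar 16 x 16 mm, centred on the y axis, runs from y = 13 to 203 mm (underside 152 mm above the bench when lowered); then the round lens head, centre at y = 260 mm, 124 mm outside diameter, 20 mm thick, lying in the x-y plane. Not to be gripped
- hinge_mid (a point): middle of the hinge line: x = +20, y = 0, z = 160 mm in the magnifier foot's frame. The hinge line is parallel to the foot's x axis. A steel counterweight, 50 mm diameter and 52 mm long, sits on a short stem: 105 mm above this point and 22 mm to the side away from the lens when lowered; it swings over, away from the lens, as the arm rises
- push_point (a point): middle of the bar's underside, 120 mm from the hinge line; it turns with the arm. A good place to push up from below, with the shut fingers tilted and slid under the bar from the side; it takes about 3 to 7 N there
- hinge (a joint): angle of the lens arm, rad: 0 = lowered, level, on its lower stop; grows as the lens end goes up; 1.25 = fully raised on its upper stop. Let go below the balance point, at about 0.63 rad, it falls back; beyond it, it goes on up to the upper stop by itself, slowly (damped, within 3 s)
- switch_top (a point): middle of the top of the light switch: a round push button, 28 mm diameter, in a small housing on the magnifier's foot, at x = -50 mm, y = 0 of the foot; it is pressed straight down
- switch (a joint): travel of the push button, m: 0 = out, 0.006 = fully pressed; a spring returns it; fully down takes 5 N
- bench_block: flat square steel bench block, 80 x 80 x 22 mm, loose, lying below the lens; origin at the centre of its underside. Leave it alone
- jar: small amber glass jar with a white lid, 40 mm diameter, 55 mm tall, loose, standing beside the lens arm; origin at the centre of its underside. Leave it alone
- dish: round shallow steel dish, 110 mm diameter, 28 mm tall, loose; origin at the centre of its underside. Leave it alone
- gift_box: small square ring box, 70 x 70 x 30 mm, loose; origin at the centre of its underside. Leave it alone
- hammer: hammer lying on the bench, 220 mm long, loose. Leave it alone
- screwdriver: screwdriver lying on the bench, 160 mm long, loose. Leave it alone
- file_cup: cup of needle files, 76 mm diameter, files up to 180 mm tall, loose; origin at the centre of its underside. Leave it alone

How it is judged:
On the way, in this order (a step that is already met when the one before it is completed fails the run):
1. the lens arm is pushed up to its upper stop and stays there with nothing touching it (value of joint hinge above 1.15 rad and contact force between lens_arm and anything else below 0.1 N), for 0.2 s.
2. then the light switch is pressed down (value of joint switch above 0.0045 m), for 0.05 s.
At the end, for the whole second after the job is handed in: The lens arm stands raised by itself (hinge above 1.15 rad of 1.25, at rest), the switch is out again (under 1.5 mm) after having been pressed at least 4.5 mm once the arm was up, and nothing loose has been moved by more than 20 mm (value of joint hinge above 1.15 rad and velocity of joint hinge between -0.1 and 0.1 rad/s and value of joint switch below 0.0015 m and not (distance of any of bench_block, jar, dish, gift_box, hammer, screwdriver, file_cup from where it was at the start of the episode above 0.02 m)); the robot touches nothing.
It fails at once if a loose thing on the bench is shifted, lifted or knocked by more than 20 mm (distance of any of bench_block, jar, dish, gift_box, hammer, screwdriver, file_cup from where it was at the start of the episode above 0.02 m).
It fails at once if the lens arm is gripped or forced (more than 30 N from the fingers) (contact force between the fingers and lens_arm above 30 N).
It also fails if it takes over 43 s, if anything falls off the work surface, if the arm or the gripper's body presses on something with over 40 N, if the wrist force passes 120 N, or if a joint passes its speed limit or range.

ROBOT

A 7-joint arm with a two-finger parallel gripper is mounted at the origin on the work surface. World frame = base frame: x ahead of the robot, y to its left, z up, the work surface at z = 0. Lengths are in m, angles in rad, forces in N, time in s.
With the tool pointing down it reaches from about 0.375 to 0.925 m from the base axis. Payload 3.1 kg.
Tool frame: the origin (TCP) lies between the finger pads; the fingertips stand 19 mm ahead of it and the grasp point (between the pads) is the TCP; z points along the fingers, y is the line along which they close (so a half turn about z gives the same grasp; the last joint's range is limited). The gripper opens to 85 mm and grips with 20 to 120 N. Pads are 22 mm wide; open, the fingers measure 114 mm over their backs; the gripper's body (76 mm by 85 mm) begins 54 mm behind the grasp point. The pads swing forward as they close: fully open they stand 13 mm farther back than shut.
Start: joints at [1.129, 0.383, 0.044, 1.598, -0.018, 1.161, -0.05], TCP at [0.219, -0.612, 0.25] pointing down, gripper open.
Joint ranges: [-2.61, 2.61], [-0.41, 2.15], [-1.48, 1.57], [0, 2.5], [-1.57, 4.71], [0.05, 1.97], [-2.85, 2.85]. Speed limits (rad/s): [2.79, 2.79, 3.14, 3.14, 3.14, 3.14, 3.14].

INTERFACE

Orientations are given as a unit quaternion [x, y, z, w].
In Python, from bench import move_ptp, movel, move_j, move_gripper, pause, inverse_kinematics, read_camera, camera_params, MotionError, sign_off, look_for, tip_of, read_time_s, read_qpos, read_joint_vel, read_effort, read_eef_pos, read_tcp_rot, read_ft_force, read_ft_torque, read_finger_gap, read_grasp_force gives the robot as it stands. Calls block until the motion is done:
- move_ptp(position, orientation): joint-space move of the TCP to a pose.
- movel(position, orientation=None, speed=0.15): straight line of the TCP; orientation=None keeps the orientation; speed is the mean speed in m/s.
- move_j(angles): joint-space move.
- move_gripper(opening, effort=None): finger opening in m; effort is the grip in N (None keeps the last); returns when the fingers have stopped.
- pause(seconds).
- inverse_kinematics(position, orientation): joint angles nearest the present ones, or None.
- read_camera(name): name is "side" or "top" or "wrist"; returns the picture (384x512x3 uint8, red, green, blue); there is no depth.
- camera_params(name): a dict with "K" (3x3 intrinsics, pixels), "camera_from_world" (4x4, takes a point from world to camera coordinates). Camera axes: x right, y down, z forward; pixel columns grow to the right and rows downward; lengths in m; the calibration is good to about 2 mm. A picture is of the moment at which its call begins: read the wrist's pose just before it. camera_params takes no time and is no camera call; for the wrist camera it gives the pose at the moment of the call.
A pose or a line that the arm cannot do raises MotionError and nothing moves.
- sign_off(): hands the job in; it is judged then, once.
Trained networks look in the newest picture that a camera, given by its name, has taken for a name from the list of things; names that differ only in an ending like _2 or _b are one class to them, and where a whole thing is asked for, a point or a joint stands for the part that bears it (a point fixed in the world has none). Each returns a list of dicts, best first, with "confidence" (0 to 1); they miss things now and then, are a little off and sometimes report something else, mostly with a low value. They report only what shows in the picture. A call takes as long as a camera call.
- look_for(camera, name): "at" ([column, row] in pixels, amid what is visible of it).
- tip_of(camera, name): "at" ([column, row] in pixels: a listed point, or the origin of a listed thing).
Readings, each from a call of its own:
- read_time_s(): time.
- read_qpos(): joint angles.
- read_joint_vel(): joint speeds.
- read_effort(): joint torques, N m.
- read_eef_pos(): TCP position.
- read_tcp_rot(): TCP orientation.
- read_ft_force(): force on the tool from outside, world axes, zero at the start.
- read_ft_torque(): the same for the moment, N m.
- read_finger_gap(): finger opening in m.
- read_grasp_force(): force on a finger pad.
Only numpy, scipy, OpenCV 4.12 (cv2) and the standard library are available. Lean on these libraries where they do the work, as an engineer would, in place of code of your own. Each camera call takes 0.05 s, during which the arm holds its last target. There are 200 camera calls.

## Working session

There is one attempt and no reset: what is moved stays moved. The work goes in short steps, each a Python script; the robot and the scene stay as the last script left them, time stands still between calls to the robot, and variables do not carry over. Pictures are saved under pics/ and viewed, at most 10 in all, crops included, and the job is handed in when it is done.

```bash
ls; mkdir -p pics; cat > h.py <<'E'
from bench import *
import numpy as np, cv2
def P(name):
    c=camera_params(name); return np.array(c["K"])@np.array(c["camera_from_world"])[:3]
def onplane(name,uv,z):
    M=P(name); H=M[:,[0,1,3]].copy(); H[:,2]+=M[:,2]*z
    r=np.linalg.solve(H,[uv[0],uv[1],1]); return r[:2]/r[2]
def tri(obs):
    A=[]
    for n,uv in obs:
        M=P(n); A+= [uv[0]*M[2]-M[0], uv[1]*M[2]-M[1]]
    A=np.array(A); return np.linalg.lstsq(A[:,:3],-A[:,3],rcond=None)[0]
def proj(name,p):
    r=P(name)@np.append(p,1); return r[:2]/r[2]
E
python3 - <<'E'
from h import *
ims=[]
for c in ("side","top"):
    im=read_camera(c); cv2.imwrite(f"pics/{c}0.png",im[:,:,::-1])
    for n in ("magnifier","hinge_mid","push_point","switch_top","lens_arm","bench_block","jar","dish","gift_box","file_cup","hammer","screwdriver"):
        print(c,n,[(np.round(d["at"]).tolist(),round(d["confidence"],2)) for d in tip_of(c,n)[:2]])
E
```

```text
pics
side magnifier [([240.0, 214.0], 0.7)]
side hinge_mid [([235.0, 179.0], 0.62)]
side push_point [([265.0, 193.0], 0.79)]
side switch_top [([250.0, 203.0], 0.59), ([266.0, 195.0], 0.19)]
side lens_arm [([239.0, 179.0], 0.77)]
side bench_block [([297.0, 244.0], 0.58)]
side jar [([264.0, 232.0], 0.47)]
side dish [([233.0, 272.0], 0.96)]
side gift_box [([308.0, 180.0], 0.68)]
side file_cup [([168.0, 269.0], 0.69)]
side hammer [([218.0, 324.0], 0.88), ([237.0, 271.0], 0.17)]
side screwdriver [([352.0, 187.0], 0.48)]
top magnifier [([258.0, 176.0], 0.61)]
top hinge_mid [([251.0, 170.0], 0.91)]
top push_point [([251.0, 214.0], 0.84)]
top switch_top [([250.0, 248.0], 0.63), ([274.0, 175.0], 0.44)]
top lens_arm [([254.0, 168.0], 0.62)]
top bench_block [([253.0, 247.0], 0.59)]
top jar [([249.0, 212.0], 0.64), ([190.0, 219.0], 0.43)]
top dish [([191.0, 218.0], 0.81)]
top gift_box [([367.0, 195.0], 0.67), ([163.0, 170.0], 0.39)]
top file_cup [([163.0, 170.0], 0.73)]
top hammer [([140.0, 245.0], 0.95), ([250.0, 246.0], 0.29)]
top screwdriver [([374.0, 249.0], 0.76), ([253.0, 214.0], 0.26)]
```

```bash
python3 - <<'E'
from h import *
for n,a,b in (("hinge",[235,179],[251,170]),("larm",[239,179],[254,168]),("push",[265,193],[251,214]),("switch",[250,203],[274,175]),("mag",[240,214],[258,176]),("block",[297,244],[253,247]),("jar",[264,232],[249,212]),("dish",[233,272],[191,218]),("gift",[308,180],[367,195]),("cup",[168,269],[163,170])):
    p=tri([("side",a),("top",b)]); print(n,p.round(3),(proj("side",p)-a).round(1),(proj("top",p)-b).round(1))
for c in("side","top"):
    T=np.array(camera_params(c)["camera_from_world"]);print(c,(-T[:3,:3].T@T[:3,3]).round(2),np.array(camera_params(c)["K"])[0,0])
a=cv2.imread("pics/side0.png")[130:350,120:400];b=cv2.imread("pics/top0.png")[130:290,110:410]
cv2.imwrite("pics/s1.png",cv2.resize(a,None,fx=2.7,fy=2.7,interpolation=2));cv2.imwrite("pics/t1.png",cv2.resize(b,None,fx=2.6,fy=2.6,interpolation=2))
E
```

```text
hinge [0.63  0.061 0.164] [1.  0.1] [-0.6 -1. ]
larm [0.631 0.048 0.158] [-1.  -0.1] [0.6 1. ]
push [0.501 0.062 0.156] [2.5 0.2] [-1.5 -2.4]
switch [ 0.633 -0.015  0.022] [-0.3 -0. ] [0.2 0.3]
mag [0.634 0.042 0.005] [0.4 0. ] [-0.2 -0.4]
block [ 0.387  0.056 -0.007] [0. 0.] [-0. -0.]
jar [ 0.508  0.072 -0.001] [0.3 0. ] [-0.1 -0.2]
dish [ 0.484  0.274 -0.01 ] [-0. -0.] [0. 0.]
gift [ 0.568 -0.341 -0.02 ] [-0.9 -0. ] [0.5 1. ]
cup [ 0.654  0.379 -0.007] [0.3 0.1] [-0.2 -0.3]
side [-0.06  0.89  0.81] 371.1417555244415
top [0.45 0.01 1.24] 359.34593748219856
```

View pics/s1.png

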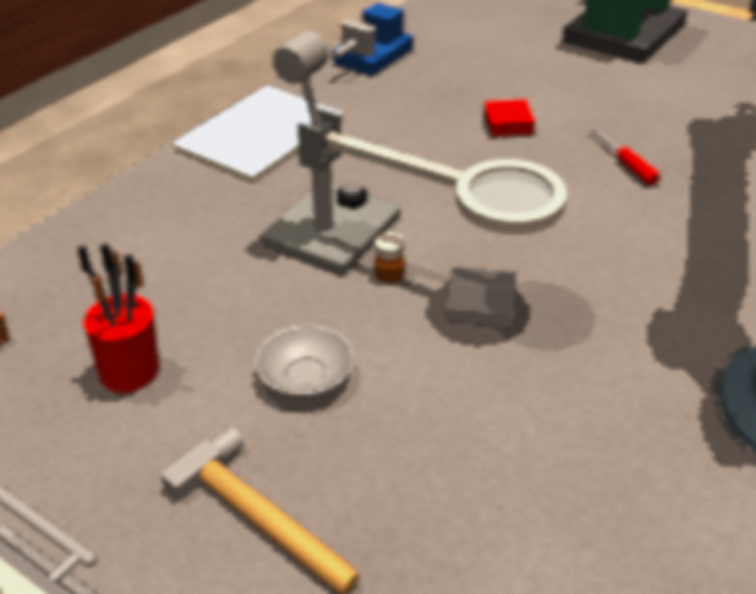

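View pics/t1.png

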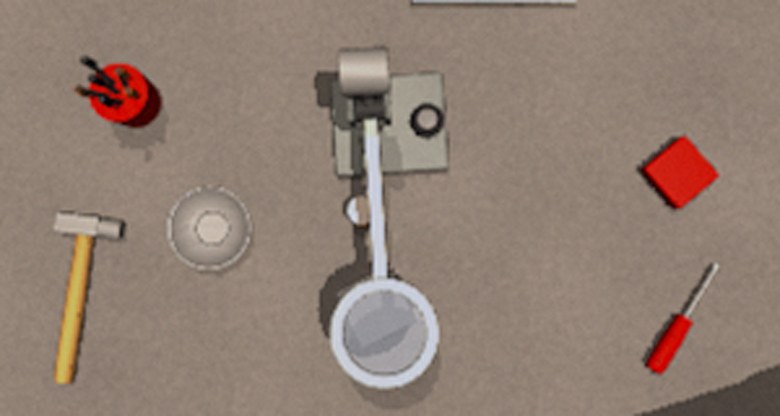

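The top view shows the bar running from the fork at about (252,173) to the lens at (258,258). The switch is at (274,176), the jar is left of the bar at (247,210), and the right side is free. The side view shows the lens centre at (309,201). Next I fit the pose and check IK for tilted pushing poses.

```bash
cat >> h.py <<'E'
from scipy.spatial.transform import Rotation as R
def geo(hx,hy,yaw):
    d=np.array([-np.cos(yaw),-np.sin(yaw),0]); fx=np.array([np.sin(yaw)*-1,np.cos(yaw),0]); return np.array([hx,hy,.160]),d,fx
def toolq(z,y):
    z=z/np.linalg.norm(z); y=y-z*(y@z); y/=np.linalg.norm(y); return R.from_matrix(np.column_stack([np.cross(y,z),y,z]))
E
python3 - <<'E'
from h import *
f=lambda u,v:[u/2.6+110,v/2.6+130]
L=tri([("side",[309.3,201.5]),("top",[258.1,258.1])]); print("lens",L.round(3), onplane("top",f(385,333),.16).round(3))
print("bar",onplane("top",f(371,125),.168).round(4),onplane("top",f(380,275),.168).round(4))
tl,tr,br,bl=[onplane("top",f(*c),.022) for c in((332,78),(442,73),(447,168),(337,176))]
print("foot",tr,br,bl,(tr+bl)/2,np.degrees(np.arctan2(*(br-tr)[::-1])),np.linalg.norm(br-tr),np.linalg.norm(br-bl))
print("switch",[onplane("top",f(427,119),z).round(4) for z in(.03,.045)], "jar",onplane("top",f(357,209),.055))
print("R0",R.from_quat(read_tcp_rot()).as_matrix().round(2).tolist(),read_finger_gap())
yaw=.056; hp,d,fx=geo(.631,.055,yaw)
up=np.array([0,0,1.])
for phi in (20,35,50):
  z=fx*np.cos(np.radians(phi))-up*np.sin(np.radians(phi))
  for nm,y in(("yx",d),("y-x",-d),("yup",up),("y-up",-up)):
    out=[]
    for th in (0,.3,.6,.9):
      for rot in (0,1):
        r=R.from_rotvec(-fx*0)
        Rt=R.from_rotvec(fx*th) # sign: d -> up?
        dd=Rt.apply(d); 
        if dd[2]<0: Rt=Rt.inv(); dd=Rt.apply(d)
        n=np.cross(fx,dd); n=n if n[2]>0 else -n
        p=hp+.12*dd-(.008+.018)*n
        q=(Rt if rot else R.identity())*toolq(z,y)
        out.append(inverse_kinematics(p,q.as_quat()) is not None)
    print(phi,nm,"fixed",out[0::2],"rot",out[1::2])
E
```

```text
lens [0.363 0.035 0.161] [0.363 0.035]
bar [0.6018 0.0533] [0.4289 0.0409]
foot [ 0.6922959  -0.03401213] [ 0.56643129 -0.04129034] [0.55461822 0.10272432] [0.62345706 0.03435609] -176.69051898758664 0.1260748653674294 0.1444983341665112
switch [array([ 0.6297, -0.0145]), array([ 0.6275, -0.0142])] jar [0.50988138 0.07414219]
R0 [[0.94, 0.34, 0.0], [0.34, -0.94, -0.0], [0.0, 0.0, -1.0]] 0.08514318914934282
20 yx fixed [True, True, True, True] rot [True, True, True, True]
20 y-x fixed [True, True, True, True] rot [True, True, True, True]
20 yup fixed [True, True, True, True] rot [True, True, True, True]
20 y-up fixed [True, True, True, True] rot [True, True, True, True]
35 yx fixed [True, True, True, True] rot [True, True, True, True]
35 y-x fixed [True, True, True, True] rot [True, True, True, True]
35 yup fixed [True, True, True, True] rot [True, True, True, True]
35 y-up fixed [True, True, True, True] rot [True, True, True, True]
50 yx fixed [True, True, True, True] rot [True, True, True, True]
50 y-x fixed [True, True, True, True] rot [True, True, True, True]
50 yup fixed [True, True, True, True] rot [True, True, True, True]
50 y-up fixed [True, True, True, True] rot [True, True, True, True]
```

```bash
cat >> h.py <<'E'
hp,d,fx=geo(.6225,.053,.065); up=np.array([0,0,1.]); phi=np.radians(25)
zt=fx*np.cos(phi)-up*np.sin(phi)
def push(th,gap,side=0.,s=1):
    "TCP pose under the push point, gap below the bar's underside"
    Rt=R.from_rotvec(fx*th)
    if Rt.apply(d)[2]<0: Rt=Rt.inv()
    dd=Rt.apply(d); n=Rt.apply(up)
    return hp+.12*dd-(.008+gap)*n-side*fx, (Rt*toolq(zt,s*d)).as_quat()
E
python3 - <<'E'
from h import *
for s in (1,-1):
    for th in(0,.45,.9): print(s,th,np.round(inverse_kinematics(*push(th,.04,0,s)),2), np.round(inverse_kinematics(*push(0,.04,.2,s)),2))
E
```

```text
1 0 [ 0.38  0.69 -0.05  1.92 -0.99  1.37 -2.07] [ 0.53  0.83  0.12  1.63 -0.84  1.65 -2.04]
1 0.45 [ 0.24  0.66  0.09  1.83 -0.92  1.61 -2.57] [ 0.53  0.83  0.12  1.63 -0.84  1.65 -2.04]
1 0.9 [ 1.09  1.2  -1.26  1.64 -0.12  1.47  2.5 ] [ 0.53  0.83  0.12  1.63 -0.84  1.65 -2.04]
-1 0 [ 0.85  0.8  -0.62  1.9  -0.67  1.15  0.82] [ 0.97  0.89 -0.48  1.6  -0.51  1.47  0.83]
-1 0.45 [ 0.79  0.76 -0.61  1.8  -0.6   1.38  0.3 ] [ 0.97  0.89 -0.48  1.6  -0.51  1.47  0.83]
-1 0.9 [ 0.6   0.75 -0.42  1.66 -0.7   1.67 -0.11] [ 0.97  0.89 -0.48  1.6  -0.51  1.47  0.83]
```

```bash
python3 - <<'E'
from h import *
move_gripper(0.0)
p,q=push(0,.04,.17,-1)
move_ptp(p+[0,0,.12],q); print(read_time_s())
movel(p,q,speed=.2)
f0=np.array(read_ft_force())
cp,cq=push(0,.04,0.,-1); movel(cp,cq,speed=.12)
print(read_time_s(),f0.round(2),np.round(read_ft_force(),2),np.round(read_eef_pos(),4),cp.round(4))
a=read_camera("side")[100:260,180:420]; b=read_camera("top")[130:290,170:410]
cv2.imwrite("pics/a1.png",cv2.resize(np.vstack([a,b])[:,:,::-1],None,fx=1.85,fy=1.85,interpolation=2))
E
```

```text
4.1167
6.4333 [ 0.34 -0.27 -0.18] [-0.02 -0.48 -0.07] [0.5032 0.044  0.1117] [0.5028 0.0452 0.112 ]
```

View pics/a1.png

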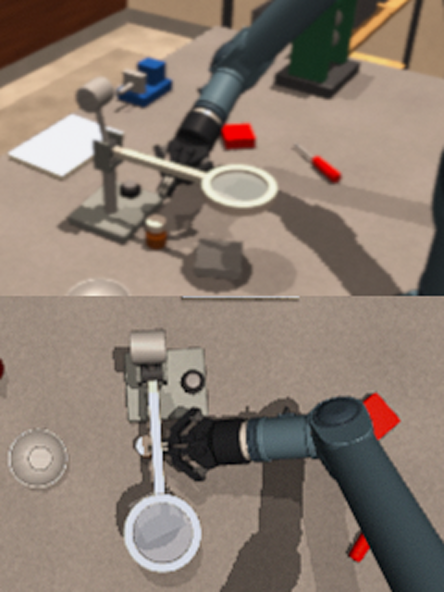

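The shut fingers are under the bar at about crop (155,440), the jar and the arm are clear, and there is no contact force. I push up along the arc and monitor the force.

```bash
python3 - <<'E'
from h import *
def F(): return np.round(np.array(read_ft_force()),1).tolist()
movel(*push(0,.02,0,-1),speed=.04); print(F())
for th in (.15,.3,.45,.6,.75,.9):
    p,q=push(th,.018,0,-1); movel(p,q,speed=.07); f=F(); print(th,round(read_time_s(),2),f)
    if np.linalg.norm(f)>18: print("stop");break
pause(.3)
a=read_camera("side")[60:260,180:420]; b=read_camera("top")[130:260,170:410]
cv2.imwrite("pics/a2.png",cv2.resize(np.vstack([a,b])[:,:,::-1],None,fx=1.8,fy=1.8,interpolation=2)); print(F())
E
```

```text
[0.3, 0.4, -0.5]
0.15 7.62 [-0.1, -0.4, -3.8]
0.3 8.04 [1.3, -0.3, -3.7]
0.45 8.46 [-0.1, 0.5, -2.7]
0.6 8.88 [-0.7, -0.2, -0.3]
0.75 9.29 [-0.5, 0.5, -0.2]
0.9 9.71 [-0.6, 0.5, -0.4]
[-0.3, -1.0, -0.1]
```

View pics/a2.png

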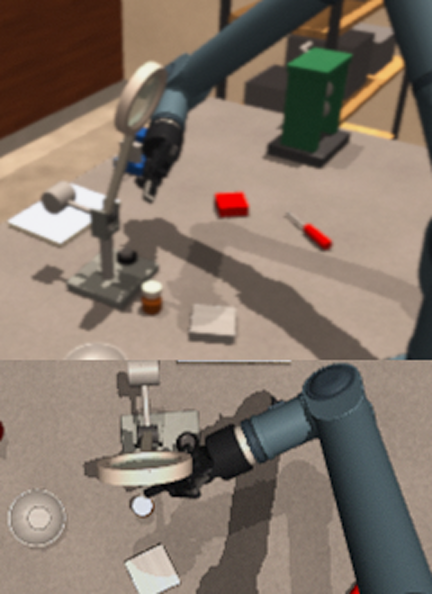

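The arm has passed balance and stands near vertical, and the fingers no longer touch it. I retreat sideways, then look at the switch with the wrist camera.

```bash
cat >> h.py <<'E'
sw=np.array([.627,-.0155,.045])
def press(tilt,mode,s,dist=0.,side=0.,tip=.019):
    "tip centre over the switch, dist above it; tilt away from the post"
    t=np.radians(tilt); z=fx*np.sin(t)-up*np.cos(t)
    q=toolq(z,s*d if mode=="d" else s*fx)
    return sw+up*dist-fx*side-tip*z, q.as_quat()
E
python3 - <<'E'
from h import *
movel(*push(.9,.04,0,-1),speed=.1)
movel(*push(.9,.04,.16,-1),speed=.2)
for t in(25,35):
  for m in("d","f"):
    for s in(1,-1):
      r=[inverse_kinematics(*press(t,m,s,h)) for h in(.15,0)]
      print(t,m,s,[None if x is None else np.round(x,2).tolist() for x in r])
def go(t,m,s,*a): move_ptp(*press(t,m,s,*a))
go(30,"f",1,.13,.07) if inverse_kinematics(*press(30,"f",1,.13,.07)) is not None and abs(inverse_kinematics(*press(30,"f",1,.13,.07))[6]-read_qpos()[6])<abs(inverse_kinematics(*press(30,"f",-1,.13,.07))[6]-read_qpos()[6]) else go(30,"f",-1,.13,.07)
print(read_time_s(),np.round(read_qpos(),2))
w=read_camera("wrist"); 
for n in("switch_top",):
    print("w",[(np.round(x["at"],1).tolist(),round(x["confidence"],2)) for x in tip_of("wrist",n)], [onplane("wrist",x["at"],.045).round(4) for x in tip_of("wrist",n)])
    for c in("side","top"):
        im=read_camera(c); print(c,[(np.round(x["at"],1).tolist(),round(x["confidence"],2)) for x in tip_of(c,n)]); cv2.imwrite(f"pics/{c}3.png",im[:,:,::-1])
cv2.imwrite("pics/w3.png",cv2.resize(w[:,:,::-1],None,fx=1.5,fy=1.5,interpolation=2))
print(proj("wrist",sw))
a=cv2.imread("pics/side3.png")[60:260,180:420]; cv2.imwrite("pics/a3.png",cv2.resize(a,None,fx=2,fy=2,interpolation=2))
E
```

```text
25 d 1 [[0.12, 0.45, 0.07, 1.65, -0.49, 1.2, -2.68], [0.05, 0.64, 0.16, 1.72, -0.63, 1.0, -2.49]]
25 d -1 [[0.54, 0.5, -0.49, 1.62, -0.22, 1.15, 0.26], [0.52, 0.69, -0.46, 1.69, -0.18, 0.91, 0.32]]
25 f 1 [[0.86, 0.65, -0.96, 1.61, 0.1, 1.15, 1.6], [0.8, 0.84, -0.88, 1.68, 0.23, 0.93, 1.6]]
25 f -1 [[0.29, 0.46, -0.15, 1.64, -0.39, 1.18, -1.18], [0.24, 0.64, -0.08, 1.71, -0.47, 0.95, -1.04]]
35 d 1 [[0.17, 0.51, 0.09, 1.63, -0.65, 1.3, -2.54], [0.13, 0.71, 0.15, 1.68, -0.76, 1.12, -2.35]]
35 d -1 [[0.63, 0.57, -0.52, 1.6, -0.35, 1.2, 0.38], [0.61, 0.77, -0.5, 1.65, -0.29, 0.98, 0.46]]
35 f 1 [[0.92, 0.73, -0.97, 1.59, -0.03, 1.18, 1.71], [0.87, 0.93, -0.9, 1.64, 0.1, 0.98, 1.74]]
35 f -1 [[0.36, 0.52, -0.16, 1.62, -0.54, 1.25, -1.06], [0.34, 0.71, -0.12, 1.67, -0.59, 1.05, -0.9]]
12.3167 [ 0.38  0.55 -0.1   1.57 -0.46  1.25 -1.02]
w [([255.7, 171.2], 0.64), ([102.7, 219.3], 0.49)] [array([ 0.6291, -0.0152]), array([0.5236, 0.2072])]
side []
top [([274.9, 174.0], 0.47)]
[256.31078601 174.50233104]
```

View pics/w3.png

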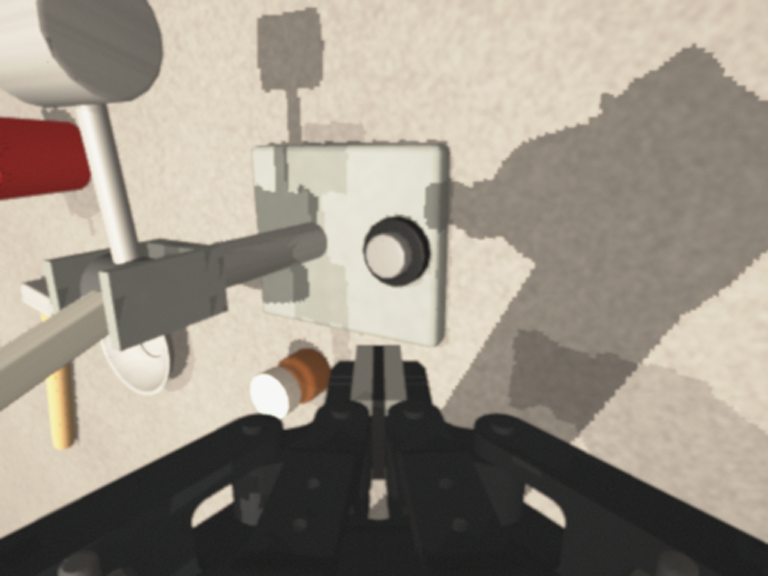

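View pics/a3.png

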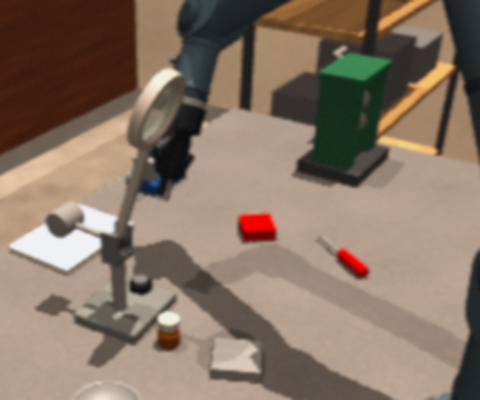

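Wrist view: the arm stands raised, and the button stands proud of its dark housing at about (258,171) unscaled, which agrees with my estimate. The side view shows the arm clear of the lens. I press down with force steps.

```bash
python3 - <<'E'
from h import *
read_camera("wrist"); print("tri",tri([("wrist",[258,171]),("top",[274.9,174.0])]).round(4))
ps=lambda h: press(30,"f",-1,h,-.006)
q=ps(0)[1]
movel(ps(.06)[0],q,speed=.15); pause(.2); f0=np.array(read_ft_force())
h=.03; movel(ps(h)[0],q,speed=.08); c=None
while h>-.035:
    h-=.002; movel(ps(h)[0],q,speed=.03); f=np.array(read_ft_force())-f0
    if c is None and f[2]>1.5: c=h
    if f[2]>.8: print(round(h,4),f.round(1))
    if f[2]>9: break
pause(.15); print(read_time_s(),(np.array(read_ft_force())-f0).round(1),np.round(read_eef_pos(),4))
w=read_camera("wrist"); cv2.imwrite("pics/w4.png",w[:,:,::-1])
E
```

```text
tri [ 0.6323 -0.017   0.0472]
0.002 [1.  0.1 2.1]
-0.0 [ 0.4 -0.1  2.1]
-0.002 [ 0.4 -0.4  3.4]
-0.004 [ 2.1 -0.6  3.9]
-0.006 [-1.3 -1.1 10.3]
18.9333 [-0.8 -1.9 10.4] [ 0.6277 -0.0191  0.0573]
```

View pics/w4.png

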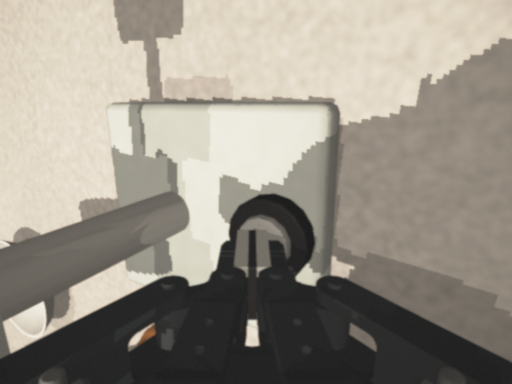

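The fingertips are on the button, inside the ring around (265,235). The force ramped from 2 to 4 N and then jumped to 10 N, so it is on its stop. I release, retreat and verify.

```bash
python3 - <<'E'
from h import *
q=read_tcp_rot()
movel(press(30,"f",-1,.06,.0)[0],q,speed=.1)
movel(press(30,"f",-1,.14,.12)[0],q,speed=.2)
pause(.5); print(read_time_s(),np.round(read_ft_force(),1))
a=read_camera("side")[60:350,110:420]; b=read_camera("top")[130:290,100:410]
cv2.imwrite("pics/a5.png",cv2.resize(np.vstack([a,b])[:,:,::-1],None,fx=1.3,fy=1.3,interpolation=2))
for n in("bench_block","jar","dish","gift_box","hammer","file_cup","screwdriver"): print(n,[np.round(x["at"]).tolist() for x in tip_of("top",n)[:2]])
E
```

```text
21.175 [-0.1 -0.1  1. ]
bench_block [[250.0, 249.0]]
jar [[140.0, 242.0], [249.0, 212.0]]
dish [[191.0, 222.0]]
gift_box [[369.0, 196.0], [260.0, 177.0]]
hammer [[139.0, 244.0], [163.0, 168.0]]
file_cup [[163.0, 169.0]]
screwdriver [[374.0, 248.0]]
```

View pics/a5.png

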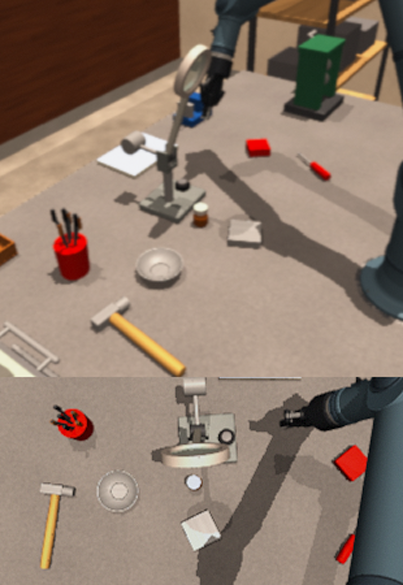

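The lens arm is still raised, the robot is clear, and every loose thing is where it was.

```bash
python3 -c "
from bench import *
print(sign_off())"
```

```text
the job is handed in; nothing more can be done
None
```

The lens arm was pushed past its balance point and stands fully raised, the light switch was pressed to its stop and released, nothing loose shows as moved in the last pictures, and the job was handed in at about 21 s; the hand-in returned no verdict.

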